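# Unprop and lower a ratchet work rest

## Robot

A 6-joint arm with a two-finger parallel gripper is mounted at the origin on the work surface. World frame = base frame: x ahead of the robot, y to its left, z up, the work surface at z = 0. Lengths are in m, angles in rad, forces in N, time in s.
With the tool pointing down it reaches from about 0.4 to 0.825 m from the base axis. Payload 7 kg.
Tool frame: the origin (TCP) lies on the centre line of the jaws, within the pads' length; the fingertips stand 17 mm ahead of it and the grasp point (between the pads) lies 2 mm behind it (r.finger_overhang is the distance from the TCP to the fingertips, in m); z points along the fingers, y is the direction in which the jaws open and shut (so a half turn about z gives the same grasp; the last joint's range is limited). The gripper opens to 88 mm and grips with 3 to 60 N. Pads are 19 mm wide; open, the fingers measure 130 mm over their backs; the gripper's body (78 mm by 193 mm) begins 47 mm behind the grasp point.
Start: joints at [1.551, 0.359, 0.012, 0, -1.224, -0.288], TCP at [0.205, 0.643, 0.244] pointing down, gripper open.
Joint ranges: [-3.07, 3.07], [-1.43, 2.12], [-1.02, 1.25], [-3.03, 1.67], [-3.05, -0], [-3.03, 3.03]. Speed limits (rad/s): [2.39, 2.39, 3.01, 3.14, 3.14, 3.14].

## Interface

Orientations are given as [roll, pitch, yaw] about the fixed x, y, z axes, in that order (R = Rz(yaw) Ry(pitch) Rx(roll)).
In Python, from workcell import r gives the robot as it stands.
- The arm moves only by the shell command python3 -m creep 'ROWS' [FORCE]. ROWS is JSON, a list of rows, each an object of numbers: "gripper": the finger opening in m, from 0 to 0.0876; "x", "y", "z": the shift along the tool's x, y, z in m; "roll": the turn about the tool's z in degrees. A call has exactly 8 rows; each row shifts and turns the commanded pose from where the row before left it, along the tool's axes as they then stand; what a row does not reach is not made up. A row lasts 1/10 s, in which the tool goes at most 50 mm and 8.59 degrees, less where a joint would pass 70% of its speed; a pose out of reach is approached as far as the arm can. A call with a gripper value outside its range is refused whole. The fingers move at their own pace and stop on an object; FORCE is the grip in N (left out, the last holds). Time passes only in rows, so rows that do not move let the fingers close, or fill a call up. It gives the time, the measured TCP pose, the force and the opening at its end, in the units of the state.
- r.sense(): the state, without advancing time (a new reading comes with each control period).
- r.read_camera(name): name is "scene" or "top" or "wrist"; returns a dict with "image" (384x512x3 uint8, blue, green, red), "fx", "fy", "cx", "cy" (pixels), "R" (3x3) and "t" (3): a world point X has camera coordinates R X + t. Camera axes: x right, y down, z forward; pixel columns grow to the right and rows downward; lengths in m; the calibration is good to about 2 mm. A picture is of the moment at which its call begins. There is no depth.
- r.job_done(): hands the job in, once; it reports no verdict.
Trained networks look in the newest picture that a camera, given by its name, has taken for a name from the list of things; names that differ only in an ending like _2 or _b are one class to them, and where a whole thing is asked for, a point or a joint stands for the part that bears it (a point fixed in the world has none). Each returns a list of dicts, best first, with "p" (0 to 1); they miss things now and then, are a little off and sometimes report something else, mostly with a low value. They report only what shows in the picture. A call takes as long as a camera call.
- r.regions_of(camera, label): "region" (384x512 bool, what is visible of it) and "point" ([column, row] in pixels, amid what is visible of it).
- r.landmark_of(camera, label): "point" ([column, row] in pixels: a listed point, or the origin of a listed thing).
The state is a dict: "time_s": time; "joint_positions": joint angles; "qd": joint speeds; "joint_torque": joint torques, N m; "ee_pos": TCP position; "ee_rot": TCP orientation; "ft_force": force on the tool from outside, world axes, zero at the start; "wrist_torque": the same for the moment, N m; "grip_width": finger opening in m.
Only numpy, scipy, OpenCV 4.12 (cv2) and the standard library are available. Lean on these libraries where they do the work, as an engineer would, in place of code of your own. Each camera call takes 0.05 s, during which the arm holds its last target.

## Task

The red work rest on the bench is propped up by a yellow U-shaped prop. Raise the rest by its black grip at least two clicks of the ratchet and let it hang on its pawl by itself, then lift the prop, without forcing it, out over the white lip and set it down in the blue tray. Finally press the orange pawl tab, gently, never harder than about 20 N, and keep it pressed until the rest has sunk all the way down, then let the tab spring back; leave the bottle, the wrench and the steel ring alone.

Things in the scene. Friction and masses are not known exactly. Their poses are not given: they have to be found in the camera images.
- stand: Fixed blue ratchet stand, origin under the rail's axis on the bench. z up; +y is the side of the sprung brass pawl and its release lever with the orange tab, -y the side of the prop's grip. Base plate x +-60, y -75 to +62, 8 mm thick. Once raised two clicks there is 27 mm between the prop's top and the red crosshead.
- stand_top (a point): Centre of the stand's blue deck, 105 mm above the bench, on the rail's axis; axes as the stand. Deck: 64 mm wide in x, y from -66 to +16 mm. Along its -y edge (y -66 to -60) stands a white lip, 17 mm high above the deck.
- rail_grip (a point): Centre of the rest's black grip block: 24 mm wide in x, 40 long in y, from 22 mm under to 18 mm above this point; axes as the stand. It stands on the red crosshead (60 x 44 mm, 16 thick, 3 mm rubber pads on top at both x ends), whose underside is 38 mm below this point and meets the deck when fully down. A toothed 20 x 20 mm steel rail hangs below.
- rail (a joint): Height of the rest (m): 0 = fully down on the deck, top stop 0.0765. The pawl holds it at 0.0105 and every 0.012 above up to 0.0705; it starts on 0.0345. Lifting takes 5 to 9 N weight, up to about 10 N more as a tooth (12 mm apart) pushes the pawl aside, plus 130 N per m/s of damper drag. Let go, it sinks to the next hold. With the pawl out it sinks at about 0.02 to 0.07 m/s.
- pawl_tab (a point): Centre of the top face of the orange tab on the release lever: 28 mm in x, 30 in y, 9 thick; at rest 103 mm from the rail's axis on the stand's +y side, 87 mm above the bench. Pressed down it has a light free play (about 1 N) of 1 to 18 mm, different each time, then works the sprung pawl (3 to 11 N): teeth free 5 to 9 mm further, hard stop 9.5 mm further. It swings up to 11 mm outward as it sinks.
- prop_mid (a point): Middle of the yellow prop (0.1 to 0.2 kg), half-way up its 31 mm high body; axes as the stand at the start. 119 mm long in y, 54 wide in x; two 12 mm prongs straddle the rail with 30 mm between them. It stands on the deck behind the lip, under the crosshead with 3.5 mm to spare. To come out: lift it more than 17 mm, then draw it at least 85 mm to the stand's -y side.
- prop_grip (a point): Centre of the prop's black upright grip plate: 12 mm thick in x, 30 long in y, top 18 mm above this point, 12 mm thick down to 26 mm below it. It lies 45 mm to the prop's -y side of prop_mid and 30.5 mm above it; the prop's underside is 46 mm below this point; its arm passes 3 mm above the lip.
- tray_in (a point): Centre of the inner floor of the fixed blue tray, 4 mm above the bench; inside 212 x 212 mm, walls 4 mm thick and 30 mm high.
- can: White bottle with a red cap, 60 mm wide, 150 mm high; origin under its centre. A bystander.
- wrench: Steel wrench lying on the bench, about 180 mm long along its x. A bystander.
- coupling: Steel ring, 68 mm wide, 30 mm high; origin under its centre. A bystander.

How it is judged:
By the outcome, as a careful person would: the job done as asked, in the order asked, and still so for the second after the job is handed in, with the robot touching nothing.
It also fails if it takes over 72 s, if anything falls off the work surface, if the arm or the gripper's body presses on something with over 40 N, if the wrist force passes 120 N, or if a joint passes its speed limit or range.

## Working session

There is one attempt and no reset: what is moved stays moved. The work goes in short steps, Python scripts to look and compute and a shell command to move; the robot and the scene stay as the last step left them, time stands still between calls to the robot, and variables do not carry over. Pictures are saved under pics/ and viewed, and the job is handed in when it is done.

```bash
ls -la; mkdir -p pics
cat > h.py <<'E'
from workcell import r
import numpy as np, cv2
def cam(n,fn=None):
    c=r.read_camera(n)
    if fn: cv2.imwrite('pics/'+fn+'.png',c['image'])
    return c
def tri(obs):
    # obs: list of (cam,point)
    A=[];b=[]
    for c,p in obs:
        R=np.array(c['R']);t=np.array(c['t'])
        u=(p[0]-c['cx'])/c['fx'];v=(p[1]-c['cy'])/c['fy']
        A+=[R[0]-u*R[2],R[1]-v*R[2]];b+=[u*t[2]-t[0],v*t[2]-t[1]]
    X=np.linalg.lstsq(np.array(A),np.array(b),rcond=None)[0]
    return X
def atz(c,p,z):
    R=np.array(c['R']);t=np.array(c['t'])
    d=R.T@np.array([(p[0]-c['cx'])/c['fx'],(p[1]-c['cy'])/c['fy'],1]);o=-R.T@t
    return o+d*(z-o[2])/d[2]
def proj(c,X):
    q=np.array(c['R'])@np.array(X)+np.array(c['t']);return np.array([c['fx']*q[0]/q[2]+c['cx'],c['fy']*q[1]/q[2]+c['cy']])
E
python3 - <<'E'
from h import *
np.set_printoptions(precision=4,suppress=True)
cs={n:cam(n,n+'0') for n in('scene','top','wrist')}
for l in ['stand','stand_top','rail_grip','pawl_tab','prop_mid','prop_grip','tray_in','can','wrench','coupling']:
    o=[]
    for n in cs:
        d=r.landmark_of(n,l)[:2]
        print(l,n,[(np.round(x['point'],1),round(x['p'],2)) for x in d])
        if d and d[0]['p']>.4:o.append((cs[n],d[0]['point']))
    if len(o)>1: 
        X=tri(o);print('   X',X,[np.round(proj(c,X)-p,1) for c,p in o])
s=r.sense();print(s)
E
```

```text
total 12
drwxr-xr-x  3 agent agent 4096 Dec  6 04:31 .
drwxr-xr-x 23 root  root  4096 Dec  6 04:31 ..
drwxr-xr-x  2 agent agent 4096 Dec  6 04:31 pics
stand scene [(array([290.3, 200. ]), 0.98)]
stand top [(array([241.5, 199.8]), 0.62), (array([233.6, 204.9]), 0.6)]
stand wrist []
   X [0.5583 0.1254 0.0193] [array([-5.3,  0.1]), array([-4.8, -0.2])]
stand_top scene [(array([293.5, 178.8]), 0.6)]
stand_top top [(array([230.1, 202.2]), 0.9), (array([198.8, 208. ]), 0.37)]
stand_top wrist []
   X [0.5498 0.1445 0.1041] [array([-1.1,  0.1]), array([-1.1, -0. ])]
rail_grip scene [(array([294.2, 157.2]), 0.77)]
rail_grip top [(array([229.5, 204.8]), 0.67)]
rail_grip wrist []
   X [0.5421 0.1413 0.1845] [array([-1.8,  0.1]), array([-1.7, -0.1])]
pawl_tab scene [(array([262.7, 170.8]), 0.65), (array([325.2, 177. ]), 0.52)]
pawl_tab top [(array([200. , 206.9]), 0.65)]
pawl_tab wrist []
   X [0.5484 0.1415 0.1654] [array([29.6, -7.1]), array([28.3, -4.3])]
prop_mid scene [(array([279.2, 178.5]), 0.57)]
prop_mid top [(array([240.7, 199.4]), 0.48)]
prop_mid wrist []
   X [0.5578 0.1055 0.1151] 
[... 793 characters left out ...]
.8, -0. ])]
coupling scene [(array([197.1, 255.7]), 0.7)]
coupling top [(array([310.9, 145.5]), 0.79), (array([232.8, 203. ]), 0.36)]
coupling wrist []
   X [ 0.7434 -0.1377 -0.0033] [array([-0.1, -0. ]), array([-0.,  0.])]
{'time_s': 1.65, 'joint_positions': array([ 1.5511,  0.3586,  0.0119,  0.    , -1.2241, -0.2881]), 'qd': array([ 0.0001,  0.0018,  0.0009, -0.0014,  0.0001,  0.001 ]), 'joint_torque': array([ -0.0009, -58.2376,  29.3313,   7.0027,   0.0125,  -0.    ]), 'ee_pos': array([0.2045, 0.6432, 0.2436]), 'ee_rot': array([ 3.1416, -0.    , -0.3078]), 'ft_force': array([-0.544 , -0.5081, -0.2348]), 'wrist_torque': array([-0.0511,  0.0265,  0.0354]), 'grip_width': 0.08761653410234281}
```

Run:
```python
import cv2
a=cv2.imread('pics/scene0.png')[120:280,200:380]; b=cv2.imread('pics/top0.png')[120:280,150:330]
import numpy as np
cv2.imwrite('pics/crop0.png',cv2.resize(np.vstack([a,b])[:, :],None,fx=1,fy=1))
cv2.imwrite('pics/cs0.png',cv2.resize(a,None,fx=3.6,fy=3.6,interpolation=2));cv2.imwrite('pics/ct0.png',cv2.resize(b,None,fx=3.6,fy=3.6,interpolation=2))
```

```text
(no output)
```

View pics/scene0.png

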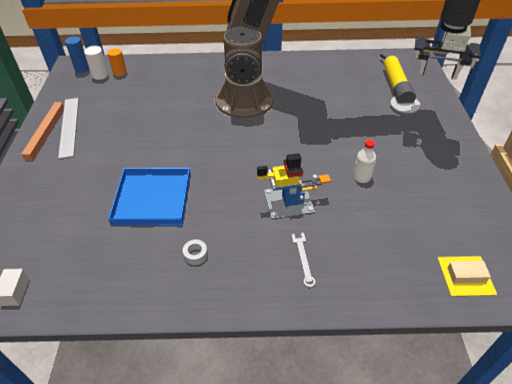

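View pics/cs0.png

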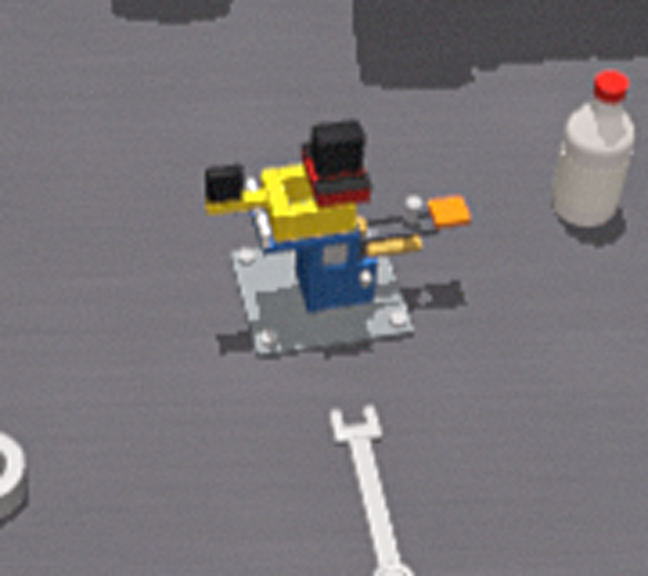

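View pics/ct0.png

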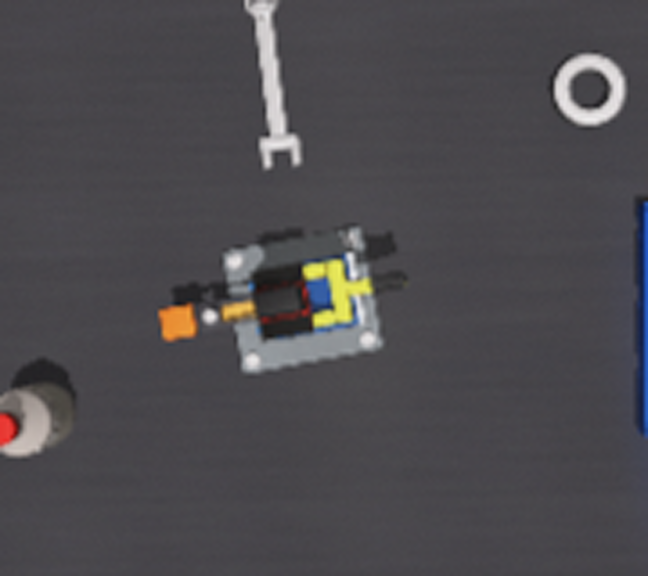

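```bash
cat >> h.py <<'E'
from scipy.optimize import least_squares
M={'stand':(0,0,0),'stand_top':(0,0,.105),'rail_grip':(0,0,.1775),'pawl_tab':(0,.103,.087),'prop_mid':(0,None,.1205),'prop_grip':(0,None,.151)}
def S2W(p,X): 
    c,s=np.cos(p[2]),np.sin(p[2]); return np.array([p[0]+c*X[0]-s*X[1],p[1]+s*X[0]+c*X[1],X[2]])
E
python3 - <<'E'
from h import *
np.set_printoptions(precision=4,suppress=True)
cs={n:cam(n) for n in('scene','top')}
obs=[]
for l in M:
    for n in cs:
        for x in r.landmark_of(n,l):
            if x['p']>.35: obs.append((l,n,x['point'],x['p']))
def f(p):
    e=[]
    for l,n,q,pp in obs:
        X=M[l]; 
        if X[1] is None: X=(0,p[3]-(.045 if l=='prop_grip' else 0),X[2])
        e+=list((proj(cs[n],S2W(p,X))-q)*pp)
    return np.array(e)
s=least_squares(f,[.55,.14,.15,-.03],loss='soft_l1',f_scale=1.)
print(s.x,np.rad2deg(s.x[2]))
for (l,n,q,pp),e in zip(obs,f(s.x).reshape(-1,2)): print(l,n,np.round(q,1),round(pp,2),e/pp)
for l in ('rail_grip','pawl_tab'): print(l,S2W(s.x,M[l]))
# color: orange tab, top-down centroid
for n in cs:
    h=cv2.cvtColor(cs[n]['image'],cv2.COLOR_BGR2HSV)[150:240,170:340]
    m=((h[...,0]>7)&(h[...,0]<18)&(h[...,1]>200)&(h[...,2]>150))
    k,lab,st,ce=cv2.connectedComponentsWithStats(m.astype('uint8'))
    for i in range(1,k):
        if st[i,4]>15: p=ce[i]+[170,150];print(n,'orange',p,st[i,4],atz(cs[n],p,.087))
    m=h[...,2]<45
    k,lab,st,ce=cv2.connectedComponentsWithStats(m.astype('uint8'))
    for i in range(1,k):
        if st[i,4]>25: p=ce[i]+[170,150];print(n,'black',p,st[i],atz(cs[n],p,.1955),atz(cs[n],p,.169))
E
```

```text
[ 0.5481  0.1431  0.1768 -0.0425] 10.131175145336817
stand scene [291.8 202.7] 0.57 [-1.6003 -1.1502]
stand top [231.5 202.9] 0.94 [ 0.5942 -0.2331]
stand top [229.7 202.6] 0.65 [2.3942 0.0669]
stand_top scene [291.2 176.2] 0.9 [0.6399 2.0404]
stand_top top [229.8 201.5] 0.96 [-0.3276  1.2158]
rail_grip scene [293.  161.5] 0.61 [ 0.0886 -1.0063]
rail_grip top [229.6 204.8] 0.58 [-2.2395 -2.0449]
pawl_tab scene [325.6 180.4] 0.53 [-1.1315 -3.0178]
pawl_tab top [200.3 210.7] 0.51 [-1.4433 -1.7576]
prop_mid scene [277.7 178. ] 0.78 [ 0.3705 -1.313 ]
prop_mid top [241.4 201.5] 0.72 [ 0.8634 -1.4269]
prop_grip scene [264.4 171.4] 0.65 [-1.2713  0.1472]
prop_grip top [259.2 196.8] 0.65 [-3.0719  0.3333]
rail_grip [0.5481 0.1431 0.1775]
pawl_tab [0.5299 0.2445 0.087 ]
scene black [293.0083 162.843 ] [116   7  15  12 121] [0.5766 0.1397 0.1955] [0.5489 0.1432 0.169 ]
scene black [261.4286 171.5079] [87 18 10  8 63] [0.6081 0.0507 0.1955] [0.5813 0.0515 0.169 ]
top black [226.2432 197.2973] [51 44 13 10 74] [0.5642 0.1444 0.1955] [0.5646 0.147  0.169 ]
top black [202.2647 201.2647] [29 49  9  6 34] [0.554  0.2153 0.1955] [0.5542 0.2196 0.169 ]
top black [229.1277 210.4468] [53 58 13  6 47] [0.5254 0.1366 0.1955] [0.5248 0.1389 0.169 ]
```

```bash
python3 -m creep '[{"roll":7.75,"z":-0.01},{"roll":7.75,"z":-0.01},{"roll":7.75,"z":-0.01},{"roll":7.75,"z":-0.01},{"roll":7.75,"z":-0.01},{"roll":7.75,"z":-0.01},{"roll":7.75,"z":-0.01},{"roll":7.75,"z":-0.01}]'
cat >> h.py <<'E'
from scipy.spatial.transform import Rotation as Ro
def totool(d,s=None):
    s=s or r.sense(); return Ro.from_euler('xyz',s['ee_rot']).as_matrix().T@np.array(d)
def go(X):
    s=r.sense(); return np.round(totool(np.array(X)-s['ee_pos'],s)*1000,1)
E
python3 - <<'E'
from h import *
s=r.sense();print(s['time_s'],s['ee_pos'],s['ee_rot'],s['joint_positions'])
c=cam('wrist','w1');R=np.array(c['R']);o=-R.T@np.array(c['t'])
Rt=Ro.from_euler('xyz',s['ee_rot']).as_matrix()
print('cam in tool',Rt.T@(o-s['ee_pos']),'\n',(R@Rt).round(3),c['fx'])
print(go([.548,.143,.33]))
E
```

```text
2.35 [0.2045344  0.64324256 0.24356416] [-3.14158504e+00  7.36022200e-06 -3.07811646e-01] [ 1.55105705e+00  3.58591820e-01  1.18966986e-02 -5.20390105e-06
 -1.22409182e+00 -2.88070600e-01]
cam in tool [ 7.03207285e-02  5.61599717e-05 -1.40710673e-01] 
 [[ 0.001  1.    -0.   ]
 [-0.966  0.001 -0.259]
 [-0.259  0.     0.966]] 291.49932526095546
[478.9 372.7 -86.5]invalid input at $[0]: expected keys gripper, x, y, z, roll
```

```bash
python3 -m creep '[{"gripper":0.0876,"x":0,"y":0,"roll":7.75,"z":-0.01},{"gripper":0.0876,"x":0,"y":0,"roll":7.75,"z":-0.01},{"gripper":0.0876,"x":0,"y":0,"roll":7.75,"z":-0.01},{"gripper":0.0876,"x":0,"y":0,"roll":7.75,"z":-0.01},{"gripper":0.0876,"x":0,"y":0,"roll":7.75,"z":-0.01},{"gripper":0.0876,"x":0,"y":0,"roll":7.75,"z":-0.01},{"gripper":0.0876,"x":0,"y":0,"roll":7.75,"z":-0.01},{"gripper":0.0876,"x":0,"y":0,"roll":7.75,"z":-0.01}]'
python3 - <<'E'
from h import *
s=r.sense();print(s['time_s'],s['ee_pos'],s['ee_rot'],s['joint_positions'])
print(go([.548,.143,.33]))
E
```

```text
time_s: 3.2
ee_pos: [0.2045, 0.6432, 0.324]
ee_rot: [-3.142, 0.0, -1.395]
ft_force: [0.2, 0.6, 0.0]
grip_width: 0.0876
3.2 [0.20450981 0.64322682 0.3239906 ] [-3.14158112e+00  2.32336913e-05 -1.39547719e+00] [ 1.55110109e+00  3.23472514e-01  1.40904470e-01  6.92921320e-06
 -1.38820325e+00 -1.37578322e+00]
[ 552.5 -251.    -6. ]
```

```bash
M='x'; python3 -m creep '[{"gripper":0.0876,"x":0.0345,"y":-0.0157,"z":0,"roll":0},{"gripper":0.0876,"x":0.0345,"y":-0.0157,"z":0,"roll":0},{"gripper":0.0876,"x":0.0345,"y":-0.0157,"z":0,"roll":0},{"gripper":0.0876,"x":0.0345,"y":-0.0157,"z":0,"roll":0},{"gripper":0.0876,"x":0.0345,"y":-0.0157,"z":0,"roll":0},{"gripper":0.0876,"x":0.0345,"y":-0.0157,"z":0,"roll":0},{"gripper":0.0876,"x":0.0345,"y":-0.0157,"z":0,"roll":0},{"gripper":0.0876,"x":0.0345,"y":-0.0157,"z":0,"roll":0}]'
python3 -m creep '[{"gripper":0.0876,"x":0.0345,"y":-0.0157,"z":0,"roll":0},{"gripper":0.0876,"x":0.0345,"y":-0.0157,"z":0,"roll":0},{"gripper":0.0876,"x":0.0345,"y":-0.0157,"z":0,"roll":0},{"gripper":0.0876,"x":0.0345,"y":-0.0157,"z":0,"roll":0},{"gripper":0.0876,"x":0.0345,"y":-0.0157,"z":0,"roll":0},{"gripper":0.0876,"x":0.0345,"y":-0.0157,"z":0,"roll":0},{"gripper":0.0876,"x":0.0345,"y":-0.0157,"z":0,"roll":0},{"gripper":0.0876,"x":0.03,"y":-0.0157,"z":0,"roll":0}]'
python3 - <<'E'
from h import *
c=cam('wrist','w2')
s=r.sense();print(s['ee_pos'],s['ee_rot'])
P=dict(stand=(0,0,0),grip_top=(0,0,.1955),tab=(0,.103,.087),pg=(0,-.0875,.151))
im=c['image'].copy()
for l in ('stand_top','rail_grip','pawl_tab','prop_mid','prop_grip','stand'):
    print(l,[(np.round(x['point'],1),round(x['p'],2)) for x in r.landmark_of('wrist',l)[:3]], proj(c,S2W([.548,.143,.177],{'stand_top':(0,0,.105),'rail_grip':(0,0,.1775),'pawl_tab':(0,.103,.087),'prop_mid':(0,-.0425,.1205),'prop_grip':(0,-.0875,.151),'stand':(0,0,0)}[l])))
E
```

```text
time_s: 4.0
ee_pos: [0.3783, 0.393, 0.3238]
ee_rot: [-3.141, 0.0, -1.39]
ft_force: [-0.1, 0.2, 0.2]
grip_width: 0.0874
time_s: 4.8
ee_pos: [0.5508, 0.1482, 0.3239]
ee_rot: [-3.141, 0.0, -1.39]
ft_force: [0.2, 0.0, -0.2]
grip_width: 0.087
[0.55281076 0.14553375 0.32347237] [-3.14155413e+00 -1.52946383e-03 -1.39143007e+00]
stand_top [(array([258.7, 167.9]), 0.67)] [260.22088566 168.02373463]
rail_grip [(array([262. , 181.7]), 0.68)] [260.95323614 180.95917548]
pawl_tab [(array([258.9, 239.9]), 0.8)] [259.54647603 238.27251728]
prop_mid [(array([259.3, 130.8]), 0.67)] [260.62786177 134.27454321]
prop_grip [(array([265.4,  87.8]), 0.95)] [261.31581727  91.40368857]
stand [] [259.55061994 156.18489135]
```

View pics/w2.png

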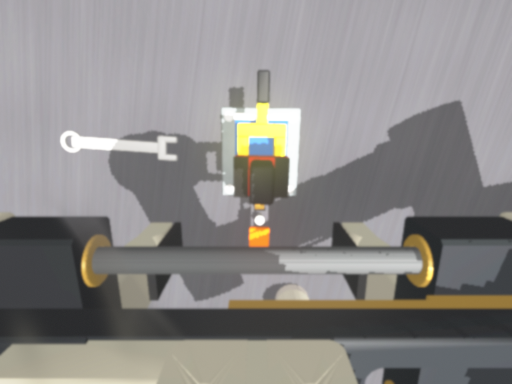

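Run:
```python
from h import *
np.set_printoptions(precision=4,suppress=True)
c=cam('wrist','w3')
obs=[]
for l in M:
    if l=='stand': continue
    for x in r.landmark_of('wrist',l)[:1]:
        if x['p']>.5: obs.append((l,x['point'],x['p']))
def f(p):
    e=[]
    for l,q,pp in obs:
        X=M[l]
        if X[1] is None: X=(0,p[3]-(.045 if l=='prop_grip' else 0),X[2])
        e+=list((proj(c,S2W(p,X))-q))
    return np.array(e)
s=least_squares(f,[.55,.14,.15,-.03],loss='soft_l1',f_scale=1.)
print(s.x,np.rad2deg(s.x[2]))
for (l,q,pp),e in zip(obs,f(s.x).reshape(-1,2)): print(l,np.round(q,1),round(pp,2),e)
print(r.sense()['ee_pos'],r.sense()['ee_rot'])
# edges: crop picture
im=c['image'][60:255,200:320]; cv2.imwrite('pics/w3c.png',cv2.resize(im,None,fx=3,fy=3,interpolation=2))
X=s.x; print('grip',go([*S2W(X,(0,0,0))[:2],.177]))
```

```text
[ 0.5477  0.1455  0.1584 -0.0474] 9.075153585222306
rail_grip [260.7 181.2] 0.94 [-0.5781 -0.0739]
pawl_tab [257.3 238.3] 0.62 [0.177  0.0927]
prop_mid [260.1 128.7] 0.76 [0.6237 1.4138]
prop_grip [262.4  87.4] 0.94 [-0.088  -0.9291]
[0.5499 0.1504 0.3237] [-3.1414  0.0001 -1.389 ]
grip [  4.4   3.1 146.7]
```

View pics/w3c.png

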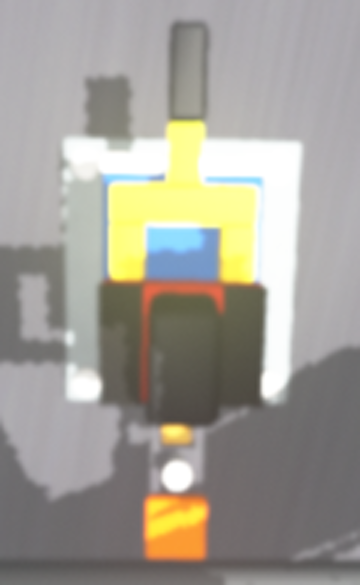

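```bash
python3 -m creep '[{"gripper":0.0876,"x":0.002,"y":0.001,"z":0.015,"roll":0},{"gripper":0.0876,"x":0.002,"y":0.001,"z":0.015,"roll":0},{"gripper":0.0876,"x":0.001,"y":0.001,"z":0.015,"roll":0},{"gripper":0.0876,"x":0,"y":0,"z":0.015,"roll":0},{"gripper":0.0876,"x":0,"y":0,"z":0.015,"roll":0},{"gripper":0.0876,"x":0,"y":0,"z":0.015,"roll":0},{"gripper":0.0876,"x":0,"y":0,"z":0,"roll":0},{"gripper":0.0876,"x":0,"y":0,"z":0,"roll":0}]' 10
python3 - <<'E'
from h import *
np.set_printoptions(precision=4,suppress=True)
c=cam('wrist','w4')
for i in range(1):
  s=r.sense();print(s['ee_pos'],s['ee_rot'],s['qd'])
for l in ('rail_grip','prop_grip','pawl_tab'):
    print(l,[(x['point'],x['p'],atz(c,x['point'],M[l][2])) for x in r.landmark_of('wrist',l)[:1]])
    s=r.sense();print(s['ee_pos'])
cc=cam('scene','s4')
E
```

```text
time_s: 6.25
ee_pos: [0.5482, 0.1446, 0.2339]
ee_rot: [3.142, -0.0, -1.389]
ft_force: [-0.1, 0.2, 1.0]
grip_width: 0.0875
[0.5485 0.1447 0.2344] [-3.1406 -0.0001 -1.3895] [-0.001  -0.0065  0.006  -0.0011  0.0022  0.0019]
rail_grip [([255.4, 214.3], 0.84, array([0.5496, 0.144 , 0.1775]))]
[0.5485 0.1447 0.2346]
prop_grip [([264.0, 86.7], 0.72, array([0.5595, 0.056 , 0.151 ]))]
[0.5485 0.1447 0.2346]
pawl_tab [([253.7, 275.3], 0.7, array([0.5334, 0.246 , 0.087 ]))]
[0.5484 0.1447 0.2345]
```

View pics/w4.png

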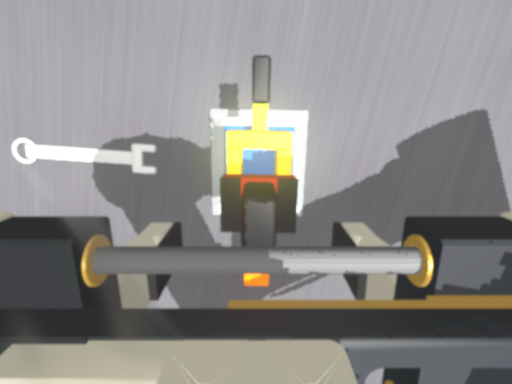

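```bash
python3 -m creep '[{"gripper":0.0876,"x":0,"y":0.001,"z":0.015,"roll":0},{"gripper":0.0876,"x":0,"y":0,"z":0.015,"roll":0},{"gripper":0.0876,"x":0,"y":0,"z":0.015,"roll":0},{"gripper":0.0876,"x":0,"y":0,"z":0.006,"roll":0},{"gripper":0.02,"x":0,"y":0,"z":0,"roll":0},{"gripper":0.02,"x":0,"y":0,"z":0,"roll":0},{"gripper":0.02,"x":0,"y":0,"z":0,"roll":0},{"gripper":0.02,"x":0,"y":0,"z":0,"roll":0}]' 45
python3 -c "
from h import *
print(r.sense())"
```

```text
time_s: 7.3
ee_pos: [0.5474, 0.1444, 0.1833]
ee_rot: [-3.14, 0.0, -1.39]
ft_force: [0.6, -0.1, -1.9]
grip_width: 0.061
{'time_s': 7.3, 'joint_positions': array([ 6.03626654e-01,  2.27808451e-01, -3.17654003e-01,  1.10343290e-04,
       -1.02409624e+00, -4.22763041e-01]), 'qd': array([ 0.00020924,  0.00247094, -0.00381697, -0.00029065,  0.00193898,
        0.00012879]), 'joint_torque': array([ 2.32436767e-03, -4.51604176e+01,  2.66623896e+01,  6.37196571e+00,
       -9.99883341e-04,  2.65938831e-05]), 'ee_pos': array([0.54741323, 0.14441607, 0.18331231]), 'ee_rot': array([-3.14042528e+00,  4.21750360e-04, -1.38987516e+00]), 'ft_force': array([ 0.63254351, -0.13901178, -1.86985336]), 'wrist_torque': array([ 0.07644617,  0.00933105, -0.05897951]), 'grip_width': 0.060994840418071364}
```

```bash
python3 -m creep '[{"gripper":0.015,"x":0,"y":0,"z":0,"roll":0},{"gripper":0.015,"x":0,"y":0,"z":0,"roll":0},{"gripper":0.015,"x":0,"y":0,"z":0,"roll":0},{"gripper":0.015,"x":0,"y":0,"z":0,"roll":0},{"gripper":0.015,"x":0,"y":0,"z":0,"roll":0},{"gripper":0.015,"x":0,"y":0,"z":0,"roll":0},{"gripper":0.015,"x":0,"y":0,"z":0,"roll":0},{"gripper":0.015,"x":0,"y":0,"z":0,"roll":0}]' 45
```

```text
time_s: 8.1
ee_pos: [0.547, 0.1442, 0.1825]
ee_rot: [3.142, 0.0, -1.39]
ft_force: [0.8, 0.6, 1.2]
grip_width: 0.0237
```

```bash
python3 -m creep '[{"gripper":0.015,"x":0,"y":0,"z":-0.005,"roll":0},{"gripper":0.015,"x":0,"y":0,"z":-0.005,"roll":0},{"gripper":0.015,"x":0,"y":0,"z":-0.005,"roll":0},{"gripper":0.015,"x":0,"y":0,"z":-0.005,"roll":0},{"gripper":0.015,"x":0,"y":0,"z":-0.005,"roll":0},{"gripper":0.015,"x":0,"y":0,"z":-0.005,"roll":0},{"gripper":0.015,"x":0,"y":0,"z":-0.005,"roll":0},{"gripper":0.015,"x":0,"y":0,"z":-0.004,"roll":0}]' 55
python3 -m creep '[{"gripper":0.015,"x":0,"y":0,"z":0,"roll":0},{"gripper":0.015,"x":0,"y":0,"z":0,"roll":0},{"gripper":0.015,"x":0,"y":0,"z":0,"roll":0},{"gripper":0.015,"x":0,"y":0,"z":0,"roll":0},{"gripper":0.015,"x":0,"y":0,"z":0,"roll":0},{"gripper":0.015,"x":0,"y":0,"z":0,"roll":0},{"gripper":0.015,"x":0,"y":0,"z":0,"roll":0},{"gripper":0.015,"x":0,"y":0,"z":0,"roll":0}]' 55
python3 - <<'E'
from h import *
c=cam('scene','s5')
for l in ('rail_grip',):
    print([(x['point'],x['p'],proj(c,[.547,.144,.2165])) for x in r.landmark_of('scene',l)[:2]])
im=c['image'][120:220,220:370]; cv2.imwrite('pics/s5c.png',cv2.resize(im,None,fx=5,fy=5,interpolation=2))
E
```

```text
time_s: 8.9
ee_pos: [0.547, 0.1442, 0.2194]
ee_rot: [3.14, -0.0, -1.391]
ft_force: [5.5, -0.3, -12.8]
grip_width: 0.0237
time_s: 9.7
ee_pos: [0.547, 0.1442, 0.2216]
ee_rot: [3.142, 0.0, -1.39]
ft_force: [2.5, -0.2, -6.9]
grip_width: 0.0237
[([292.3, 151.7], 0.82, array([294.10267368, 150.05415783])), ([194.2, 257.8], 0.68, array([294.10267368, 150.05415783]))]
```

View pics/s5c.png

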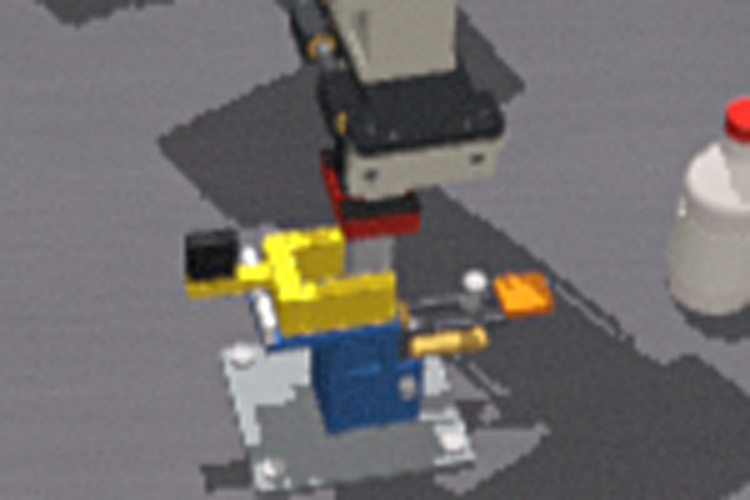

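```bash
python3 -m creep '[{"gripper":0.015,"x":0,"y":0,"z":0.0005,"roll":0},{"gripper":0.015,"x":0,"y":0,"z":0.0005,"roll":0},{"gripper":0.015,"x":0,"y":0,"z":0.0005,"roll":0},{"gripper":0.015,"x":0,"y":0,"z":0.0005,"roll":0},{"gripper":0.015,"x":0,"y":0,"z":0.0005,"roll":0},{"gripper":0.015,"x":0,"y":0,"z":0,"roll":0},{"gripper":0.015,"x":0,"y":0,"z":0,"roll":0},{"gripper":0.015,"x":0,"y":0,"z":0,"roll":0}]' 50
```

```text
time_s: 10.6
ee_pos: [0.547, 0.1442, 0.2189]
ee_rot: [3.141, 0.0, -1.39]
ft_force: [2.2, 0.2, -6.2]
grip_width: 0.0239
```

```bash
python3 -m creep '[{"gripper":0.015,"x":0,"y":0,"z":0.0005,"roll":0},{"gripper":0.015,"x":0,"y":0,"z":0.0005,"roll":0},{"gripper":0.06,"x":0,"y":0,"z":0,"roll":0},{"gripper":0.06,"x":0,"y":0,"z":0,"roll":0},{"gripper":0.06,"x":0,"y":0,"z":0,"roll":0},{"gripper":0.06,"x":0,"y":0,"z":0,"roll":0},{"gripper":0.06,"x":0,"y":0,"z":0,"roll":0},{"gripper":0.06,"x":0,"y":0,"z":0,"roll":0}]' 50
```

```text
time_s: 11.4
ee_pos: [0.5471, 0.1442, 0.2181]
ee_rot: [-3.141, -0.0, -1.39]
ft_force: [-0.3, -0.3, 0.1]
grip_width: 0.0591
```

```bash
python3 -m creep '[{"gripper":0.06,"x":0,"y":0,"z":-0.01,"roll":0},{"gripper":0.06,"x":0,"y":0,"z":-0.015,"roll":0},{"gripper":0.06,"x":0,"y":0,"z":-0.015,"roll":0},{"gripper":0.06,"x":0,"y":0,"z":-0.01,"roll":0},{"gripper":0.06,"x":0.005,"y":0,"z":0,"roll":0},{"gripper":0.06,"x":0.015,"y":0,"z":0,"roll":0},{"gripper":0.06,"x":0.01,"y":0,"z":0,"roll":0},{"gripper":0.06,"x":0,"y":0,"z":0,"roll":0}]' 50
python3 - <<'E'
from h import *
np.set_printoptions(precision=4,suppress=True)
c=cam('wrist','w6')
s=r.sense();print(s['ee_pos'],s['ee_rot'])
for l in ('prop_grip','rail_grip'):
  for x in r.landmark_of('wrist',l)[:1]: 
    p=atz(c,x['point'],.151 if l=='prop_grip' else .2135);print(l,x['point'],x['p'],p,go([p[0],p[1],.153]))
c2=cam('scene','s6')
for l in ('prop_grip','rail_grip'):
  for x in r.landmark_of('scene',l)[:2]: 
    p=atz(c2,x['point'],.151 if l=='prop_grip' else .2135);print(l,x['point'],x['p'],p)
im=c2['image'][120:220,220:370]; cv2.imwrite('pics/s6c.png',cv2.resize(im,None,fx=5,fy=5,interpolation=2))
E
```

```text
time_s: 12.2
ee_pos: [0.5523, 0.1128, 0.2673]
ee_rot: [3.14, -0.001, -1.392]
ft_force: [-0.2, 0.4, -0.9]
grip_width: 0.0603
[0.5524 0.1134 0.2674] [ 3.1404 -0.0004 -1.3916]
prop_grip [259.1, 125.2] 0.79 [0.5615 0.0528 0.151 ] [ 61.7   1.9 114.5]
rail_grip [258.0, 258.0] 0.78 [0.5459 0.1445 0.2135] [-31.    0.9 114.6]
prop_grip [262.3, 171.2] 0.86 [0.562  0.0546 0.151 ]
rail_grip [292.3, 152.8] 0.76 [0.5549 0.1385 0.2135]
rail_grip [289.2, 199.1] 0.37 [0.7274 0.1174 0.2135]
```

View pics/w6.png

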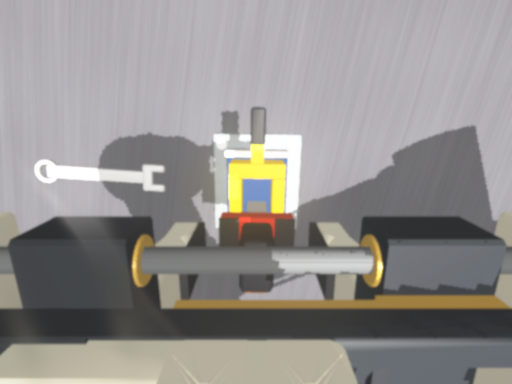

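View pics/s6c.png

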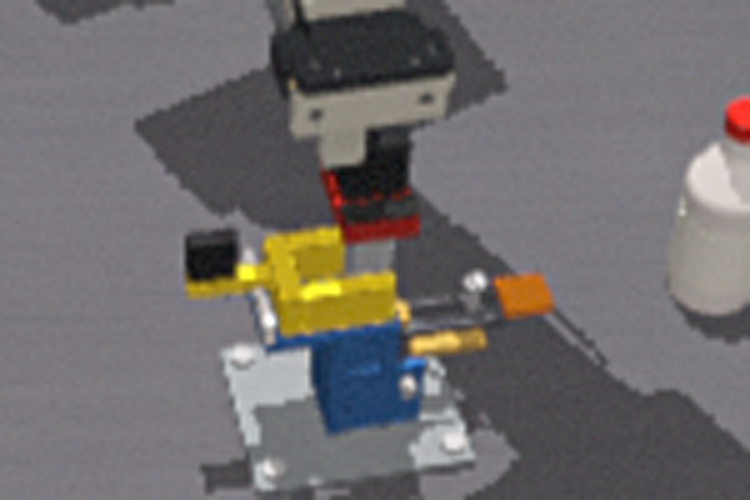

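```bash
python3 -m creep '[{"gripper":0.06,"x":0.03,"y":0.001,"z":0,"roll":0},{"gripper":0.06,"x":0.031,"y":0.0008,"z":0.005,"roll":0},{"gripper":0.06,"x":0,"y":0,"z":0.02,"roll":0},{"gripper":0.06,"x":0,"y":0,"z":0.025,"roll":0},{"gripper":0.06,"x":0,"y":0,"z":0.025,"roll":0},{"gripper":0.06,"x":0,"y":0,"z":0.025,"roll":0},{"gripper":0.06,"x":0,"y":0,"z":0.016,"roll":0},{"gripper":0.06,"x":0,"y":0,"z":0,"roll":0}]' 20
python3 -m creep '[{"gripper":0.005,"x":0,"y":0,"z":0,"roll":0},{"gripper":0.005,"x":0,"y":0,"z":0,"roll":0},{"gripper":0.005,"x":0,"y":0,"z":0,"roll":0},{"gripper":0.005,"x":0,"y":0,"z":0,"roll":0},{"gripper":0.005,"x":0,"y":0,"z":0,"roll":0},{"gripper":0.005,"x":0,"y":0,"z":0,"roll":0},{"gripper":0.005,"x":0,"y":0,"z":0,"roll":0},{"gripper":0.005,"x":0,"y":0,"z":0,"roll":0}]' 20
```

```text
time_s: 13.3
ee_pos: [0.5602, 0.0542, 0.1497]
ee_rot: [3.137, -0.001, -1.39]
ft_force: [0.6, 0.2, -0.4]
grip_width: 0.0603
time_s: 14.1
ee_pos: [0.5618, 0.0544, 0.1522]
ee_rot: [-3.141, 0.0, -1.39]
ft_force: [-0.6, -0.3, 0.0]
grip_width: 0.0122
```

```bash
python3 -m creep '[{"gripper":0.005,"x":0,"y":0,"z":0,"roll":0},{"gripper":0.005,"x":0,"y":0,"z":0,"roll":0},{"gripper":0.005,"x":0,"y":0,"z":-0.004,"roll":0},{"gripper":0.005,"x":0,"y":0,"z":-0.007,"roll":0},{"gripper":0.005,"x":0,"y":0,"z":-0.007,"roll":0},{"gripper":0.005,"x":0,"y":0,"z":-0.007,"roll":0},{"gripper":0.005,"x":0,"y":0,"z":-0.002,"roll":0},{"gripper":0.005,"x":0,"y":0,"z":0,"roll":0}]' 50
python3 - <<'E'
from h import *
c2=cam('scene','s7')
im=c2['image'][120:220,220:370]; cv2.imwrite('pics/s7c.png',cv2.resize(im,None,fx=5,fy=5,interpolation=2))
E
```

```text
time_s: 14.9
ee_pos: [0.5619, 0.0545, 0.1797]
ee_rot: [-3.141, 0.0, -1.39]
ft_force: [0.3, -1.1, -1.4]
grip_width: 0.0119
```

View pics/s7c.png

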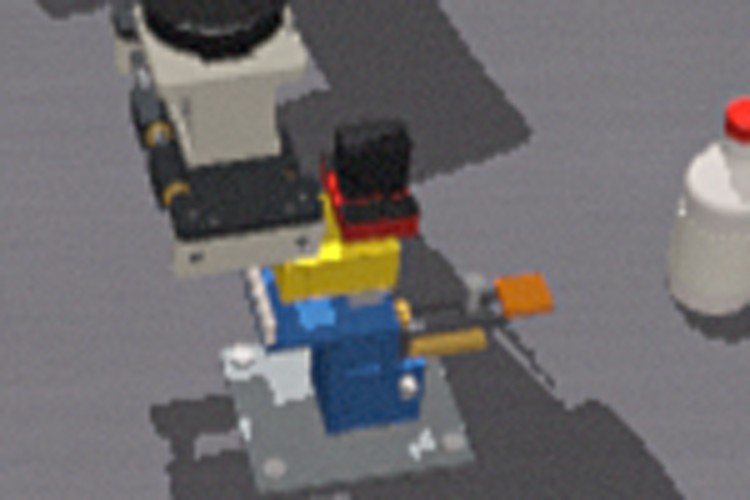

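```bash
python3 -m creep '[{"gripper":0.005,"x":0.005,"y":0,"z":0,"roll":0},{"gripper":0.005,"x":0.015,"y":0,"z":0,"roll":0},{"gripper":0.005,"x":0.015,"y":0,"z":0,"roll":0},{"gripper":0.005,"x":0.015,"y":0,"z":0,"roll":0},{"gripper":0.005,"x":0.02,"y":0,"z":0,"roll":0},{"gripper":0.005,"x":0.02,"y":0,"z":0,"roll":0},{"gripper":0.005,"x":0.02,"y":0,"z":0,"roll":0},{"gripper":0.005,"x":0.02,"y":0,"z":0,"roll":0}]' 50
python3 -m creep '[{"gripper":0.005,"x":0.032,"y":0.014,"z":0,"roll":0},{"gripper":0.005,"x":0.035,"y":0.014,"z":0,"roll":0},{"gripper":0.005,"x":0.035,"y":0.014,"z":0,"roll":0},{"gripper":0.005,"x":0.035,"y":0.014,"z":0,"roll":0},{"gripper":0.005,"x":0.035,"y":0.014,"z":0,"roll":0},{"gripper":0.005,"x":0.035,"y":0.014,"z":0,"roll":0},{"gripper":0.005,"x":0.025,"y":0.008,"z":0,"roll":0},{"gripper":0.005,"x":0.016,"y":0.005,"z":0,"roll":0}]' 50
python3 - <<'E'
from h import *
s=r.sense();print(s['time_s'],s['ee_pos'],s['ee_rot'],go([.536,-.34,.053]))
c2=cam('scene','s8');c1=cam('top','t8')
for c,n in((c2,'scene'),(c1,'top')):
  print(n,[(x['point'],x['p'],atz(c,x['point'],.004)) for x in r.landmark_of(n,'tray_in')[:1]])
im=np.hstack([c2['image'][100:260,80:280],c1['image'][120:280,260:460]]); cv2.imwrite('pics/s8c.png',cv2.resize(im,None,fx=2,fy=2,interpolation=2))
E
```

```text
time_s: 15.75
ee_pos: [0.5851, -0.0756, 0.1789]
ee_rot: [3.141, -0.0, -1.391]
ft_force: [0.0, 0.2, -1.1]
grip_width: 0.0121
time_s: 16.55
ee_pos: [0.533, -0.3379, 0.1788]
ee_rot: [3.141, 0.0, -1.392]
ft_force: [-0.8, 0.4, -1.5]
grip_width: 0.012
16.55 [ 0.53304304 -0.33792325  0.1787638 ] [ 3.14114418e+00  2.34283884e-05 -1.39243813e+00] [  2.6  -2.6 125.8]
scene [([151.0, 196.9], 0.72, array([ 0.51860807, -0.29955567,  0.004     ]))]
top [([199.0, 210.5], 0.53, array([0.52324016, 0.2584697 , 0.004     ]))]
```

View pics/s8c.png

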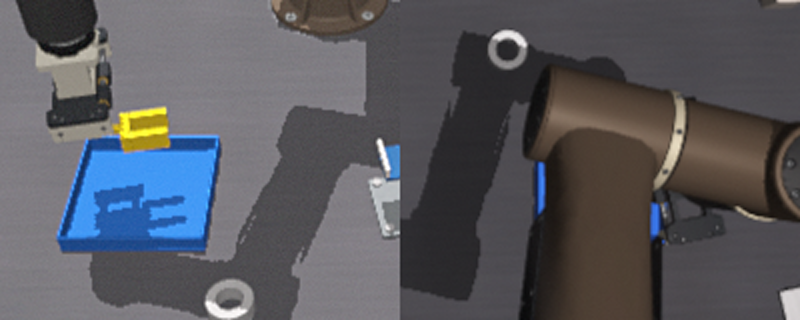

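```bash
python3 -m creep '[{"gripper":0.005,"x":0,"y":0,"z":0.01,"roll":0},{"gripper":0.005,"x":0,"y":0,"z":0.025,"roll":0},{"gripper":0.005,"x":0,"y":0,"z":0.025,"roll":0},{"gripper":0.005,"x":0,"y":0,"z":0.025,"roll":0},{"gripper":0.005,"x":0,"y":0,"z":0.02,"roll":0},{"gripper":0.005,"x":0,"y":0,"z":0.01,"roll":0},{"gripper":0.005,"x":0,"y":0,"z":0.005,"roll":0},{"gripper":0.005,"x":0,"y":0,"z":0,"roll":0}]' 50
python3 -m creep '[{"gripper":0.005,"x":0,"y":0,"z":0.002,"roll":0},{"gripper":0.005,"x":0,"y":0,"z":0.0015,"roll":0},{"gripper":0.005,"x":0,"y":0,"z":0.001,"roll":0},{"gripper":0.005,"x":0,"y":0,"z":0.001,"roll":0},{"gripper":0.005,"x":0,"y":0,"z":0.001,"roll":0},{"gripper":0.005,"x":0,"y":0,"z":0.0005,"roll":0},{"gripper":0.005,"x":0,"y":0,"z":0,"roll":0},{"gripper":0.005,"x":0,"y":0,"z":0,"roll":0}]' 50
```

```text
time_s: 17.55
ee_pos: [0.5344, -0.3345, 0.0588]
ee_rot: [3.141, 0.0, -1.389]
ft_force: [-0.8, 0.8, -0.7]
grip_width: 0.0117
time_s: 18.35
ee_pos: [0.5343, -0.3349, 0.0521]
ee_rot: [3.142, 0.0, -1.39]
ft_force: [0.6, -0.2, -2.1]
grip_width: 0.0119
```

One more millimetre, slowly, then release.

```bash
python3 -m creep '[{"gripper":0.005,"x":0,"y":0,"z":0.0005,"roll":0},{"gripper":0.005,"x":0,"y":0,"z":0.0005,"roll":0},{"gripper":0.005,"x":0,"y":0,"z":0,"roll":0},{"gripper":0.03,"x":0,"y":0,"z":0,"roll":0},{"gripper":0.04,"x":0,"y":0,"z":0,"roll":0},{"gripper":0.04,"x":0,"y":0,"z":0,"roll":0},{"gripper":0.04,"x":0,"y":0,"z":0,"roll":0},{"gripper":0.04,"x":0,"y":0,"z":0,"roll":0}]' 10
python3 -m creep '[{"gripper":0.04,"x":0,"y":0,"z":-0.005,"roll":0},{"gripper":0.04,"x":0,"y":0,"z":-0.015,"roll":0},{"gripper":0.04,"x":0,"y":0,"z":-0.025,"roll":0},{"gripper":0.04,"x":0,"y":0,"z":-0.03,"roll":0},{"gripper":0.04,"x":0,"y":0,"z":-0.04,"roll":0},{"gripper":0.04,"x":0,"y":0,"z":-0.045,"roll":0},{"gripper":0.04,"x":0,"y":0,"z":-0.035,"roll":0},{"gripper":0.04,"x":0,"y":0,"z":-0.02,"roll":0}]' 10
python3 - <<'E'
from h import *
s=r.sense();print(s['time_s'],s['ee_pos'],s['ee_rot'],s['ft_force'])
c2=cam('scene','s9');c1=cam('top','t9')
im=np.vstack([c2['image'][100:260,80:380]]); cv2.imwrite('pics/s9c.png',cv2.resize(im,None,fx=2.6,fy=2.6,interpolation=2))
for n,c in(('scene',c2),('top',c1)):
  print(n,[(x['point'],x['p'],atz(c,x['point'],.087)) for x in r.landmark_of(n,'pawl_tab')[:2]])
E
```

```text
time_s: 19.15
ee_pos: [0.5342, -0.3349, 0.051]
ee_rot: [3.142, 0.0, -1.39]
ft_force: [-0.4, 0.1, -0.3]
grip_width: 0.039
time_s: 19.95
ee_pos: [0.535, -0.3354, 0.2706]
ee_rot: [-3.137, -0.003, -1.39]
ft_force: [1.0, -0.8, -0.5]
grip_width: 0.0404
19.95 [ 0.53504604 -0.33538971  0.27055849] [-3.13729102e+00 -2.91307283e-03 -1.38960981e+00] [ 0.97916235 -0.77208323 -0.48061703]
scene [([323.5, 178.4], 0.59, array([0.53416735, 0.24100862, 0.087     ]))]
top [([199.5, 208.8], 0.66, array([0.53036678, 0.24237859, 0.087     ]))]
```

View pics/s9c.png

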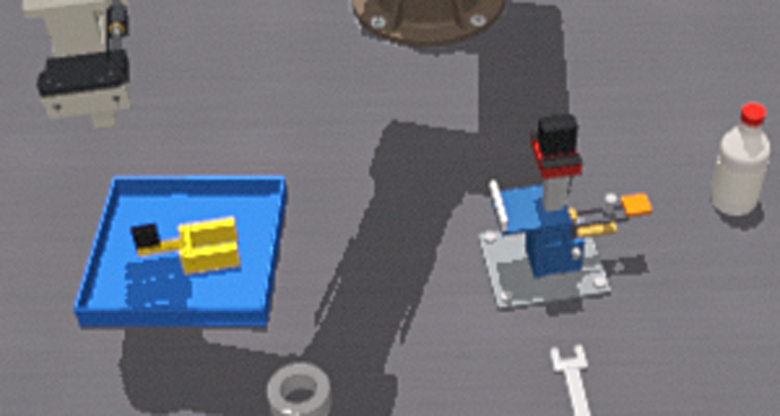

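Run:
```python
from h import *
np.set_printoptions(precision=4,suppress=True)
cs={n:cam(n) for n in('scene','top')}
o=[]
for n,c in cs.items():
    im=c['image'].astype(int);m=((im[...,2]>150)&(im[...,1]<70)&(im[...,0]<70)).astype('uint8')
    k,lab,st,ce=cv2.connectedComponentsWithStats(m)
    for i in range(1,k):
        if st[i,4]>8: print(n,ce[i],st[i],atz(c,ce[i],.145))
    d=r.landmark_of(n,'can');print(n,[(x['point'],x['p'],atz(c,x['point'],0)) for x in d[:2]])
    g=r.regions_of(n,'can')[0]['region'];ys,xs=np.nonzero(g);print('reg',xs.min(),xs.max(),ys.min(),ys.max(),xs.mean())
    for i,z in ((0,0),): print(proj(c,[.45,.3815,0]),proj(c,[.45,.3815,.15]))
B=np.array([.45,.381]);S=np.array([.5478,.144]);psi=.175
R=np.array([[np.cos(psi),-np.sin(psi)],[np.sin(psi),np.cos(psi)]])
print('bottle in stand',R.T@(B-S))
s=r.sense();print(s['joint_positions'],s['time_s'])
im=cv2.imread('pics/s9.png')[135:195,300:400];cv2.imwrite('pics/s9d.png',cv2.resize(im,None,fx=8,fy=8,interpolation=2))
```

```text
scene [369.3043 142.9783] [365 140   9   7  46] [0.4432 0.3873 0.145 ]
scene [([361.2, 173.8], 0.89, array([0.4321, 0.3881, 0.    ]))]
reg 353 375 139 182 364.8443465491924
[360.1782 177.6779] [368.1468 143.257 ]
top [149.0164 238.8689] [145 235   9   9  61] [0.4421 0.3892 0.145 ]
top [([164.8, 236.5], 0.8, array([0.4352, 0.3797, 0.    ]))]
reg 145 169 226 245 157.18556701030928
[164.2294 232.2556] [150.9775 236.4013]
bottle in stand [-0.055   0.2504]
[-0.2508  0.2743 -0.0593 -0.     -1.2389  0.4317] 20.45
```

View pics/s9d.png

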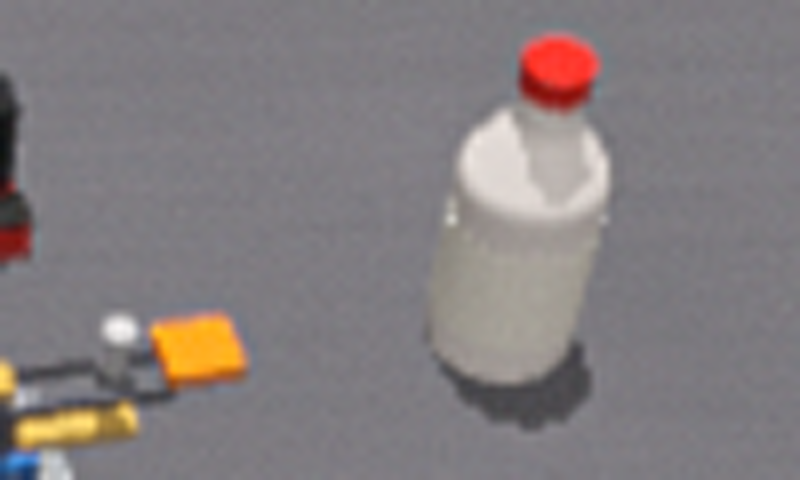

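```bash
python3 -m creep '[{"gripper":0,"x":-0.02,"y":-0.004,"z":-0.01,"roll":0},{"gripper":0,"x":-0.04,"y":-0.007,"z":-0.01,"roll":0},{"gripper":0,"x":-0.046,"y":-0.008,"z":-0.01,"roll":0},{"gripper":0,"x":-0.046,"y":-0.008,"z":0,"roll":0},{"gripper":0,"x":-0.046,"y":-0.008,"z":0,"roll":0},{"gripper":0,"x":-0.046,"y":-0.008,"z":0,"roll":0},{"gripper":0,"x":-0.046,"y":-0.008,"z":0,"roll":0},{"gripper":0,"x":-0.046,"y":-0.008,"z":0,"roll":0}]' 10
python3 -m creep '[{"gripper":0,"x":-0.046,"y":-0.008,"z":0,"roll":0},{"gripper":0,"x":-0.046,"y":-0.008,"z":0,"roll":0},{"gripper":0,"x":-0.046,"y":-0.008,"z":0,"roll":0},{"gripper":0,"x":-0.04,"y":-0.008,"z":0,"roll":0},{"gripper":0,"x":0,"y":0,"z":0,"roll":-7.5},{"gripper":0,"x":0,"y":0,"z":0,"roll":-7.5},{"gripper":0,"x":0,"y":0,"z":0,"roll":-7.5},{"gripper":0,"x":0,"y":0,"z":0,"roll":-7.5}]' 10
python3 - <<'E'
from h import *
np.set_printoptions(precision=4,suppress=True)
s=r.sense();print(s['time_s'],s['ee_pos'],s['ee_rot'],go([.531,.249,.108]))
c=cam('wrist','w10');print([(x['point'],x['p'],atz(c,x['point'],.087)) for x in r.landmark_of('wrist','pawl_tab')[:2]])
E
```

```text
time_s: 21.25
ee_pos: [0.5314, 0.0081, 0.2959]
ee_rot: [3.141, -0.0, -1.39]
ft_force: [1.2, -0.8, 0.4]
grip_width: 0.0005
time_s: 22.05
ee_pos: [0.5312, 0.1873, 0.2955]
ee_rot: [3.141, 0.0, -0.86]
ft_force: [0.2, 0.7, 0.4]
grip_width: 0.0004
22.05 [0.5312 0.1873 0.2955] [ 3.1406  0.     -0.8604] [-46.9 -40.3 187.5]
[([228.1, 208.2], 0.59, array([0.5295, 0.2445, 0.087 ]))]
```

View pics/w10.png

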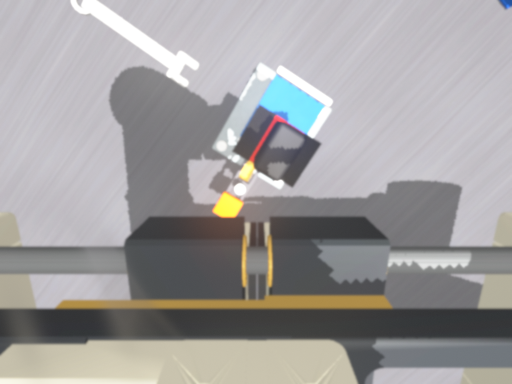

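```bash
python3 -m creep '[{"gripper":0,"x":-0.024,"y":-0.0195,"z":0,"roll":0},{"gripper":0,"x":-0.024,"y":-0.019,"z":0.01,"roll":0},{"gripper":0,"x":0,"y":0,"z":0.03,"roll":0},{"gripper":0,"x":0,"y":0,"z":0.035,"roll":0},{"gripper":0,"x":0,"y":0,"z":0.035,"roll":0},{"gripper":0,"x":0,"y":0,"z":0.035,"roll":0},{"gripper":0,"x":0,"y":0,"z":0.015,"roll":0},{"gripper":0,"x":0,"y":0,"z":0.01,"roll":0}]' 10
python3 - <<'E'
from h import *
np.set_printoptions(precision=4,suppress=True)
s=r.sense();print(s['time_s'],s['ee_pos'],s['ee_rot'],go([.529,.249,.108]))
c=cam('scene','s11')
im=c['image'][110:210,250:400];cv2.imwrite('pics/s11c.png',cv2.resize(im,None,fx=5,fy=5,interpolation=2))
E
```

```text
time_s: 22.95
ee_pos: [0.5289, 0.248, 0.1241]
ee_rot: [3.139, -0.0, -0.87]
ft_force: [0.6, 0.3, -0.2]
grip_width: 0.0006
22.95 [0.5289 0.248  0.1241] [ 3.1387 -0.0001 -0.87  ] [-0.7 -0.8 16.1]
```

View pics/s11c.png

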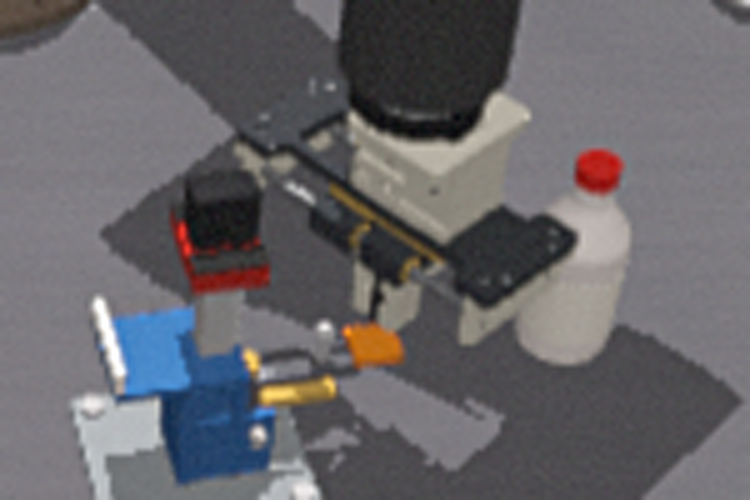

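Run:
```python
from h import *
c=cam('scene')
f=lambda X:(proj(c,X)-[250,110])*5
print(f([.5289,.248,.107]),f([.5295,.2445,.087]),f([.5289,.248,.087]))
s=r.sense();Rt=Ro.from_euler('xyz',s['ee_rot']).as_matrix()
for a in(-.0095,.0095):
  for b in(-.021,.021): print(a,b,f(s['ee_pos']+Rt@[a,b,.017]))
print(r.landmark_of('scene','pawl_tab')[:1],s['time_s'])
```

```text
[381.41861782 312.19724328] [372.28952913 336.38380455] [377.92284091 335.55133111]
-0.0095 -0.021 [418.72060218 322.45613133]
-0.0095 0.021 [366.71762266 285.95209402]
0.0095 -0.021 [397.19911211 337.6326064 ]
0.0095 0.021 [345.22232151 300.6562133 ]
[] 23.05
```

```bash
python3 -m creep '[{"gripper":0,"x":0.001,"y":-0.001,"z":0.005,"roll":0},{"gripper":0,"x":0,"y":0,"z":0.005,"roll":0},{"gripper":0,"x":0,"y":0,"z":0.005,"roll":0},{"gripper":0,"x":0,"y":0,"z":0.003,"roll":0},{"gripper":0,"x":0,"y":0,"z":0.002,"roll":0},{"gripper":0,"x":0,"y":0,"z":0.001,"roll":0},{"gripper":0,"x":0,"y":0,"z":0.001,"roll":0},{"gripper":0,"x":0,"y":0,"z":0.001,"roll":0}]' 10
python3 -m creep '[{"gripper":0,"x":0,"y":0,"z":0.0005,"roll":0},{"gripper":0,"x":0,"y":0,"z":0.0005,"roll":0},{"gripper":0,"x":0,"y":0,"z":0.0005,"roll":0},{"gripper":0,"x":0,"y":0,"z":0.0005,"roll":0},{"gripper":0,"x":0,"y":0,"z":0.0005,"roll":0},{"gripper":0,"x":0,"y":0,"z":0.0005,"roll":0},{"gripper":0,"x":0,"y":0,"z":0.0005,"roll":0},{"gripper":0,"x":0,"y":0,"z":0.0005,"roll":0}]' 10
```

```text
time_s: 23.9
ee_pos: [0.5312, 0.2487, 0.1033]
ee_rot: [-3.141, 0.0, -0.866]
ft_force: [-0.1, 0.8, 0.6]
grip_width: 0.0004
time_s: 24.7
ee_pos: [0.5309, 0.2485, 0.099]
ee_rot: [3.142, 0.0, -0.866]
ft_force: [-0.3, 0.8, 1.9]
grip_width: 0.0004
```

```bash
python3 -m creep '[{"gripper":0,"x":0,"y":0,"z":0.0005,"roll":0},{"gripper":0,"x":0,"y":0,"z":0.0005,"roll":0},{"gripper":0,"x":0,"y":0,"z":0.0005,"roll":0},{"gripper":0,"x":0,"y":0,"z":0.0005,"roll":0},{"gripper":0,"x":0,"y":0,"z":0.0005,"roll":0},{"gripper":0,"x":0,"y":0,"z":0.0005,"roll":0},{"gripper":0,"x":0,"y":0,"z":0.0005,"roll":0},{"gripper":0,"x":0,"y":0,"z":0.0005,"roll":0}]' 10
```

```text
time_s: 25.5
ee_pos: [0.531, 0.2485, 0.095]
ee_rot: [-3.141, 0.0, -0.866]
ft_force: [-0.3, 0.1, 0.6]
grip_width: 0.0006
```

Run:
```python
from h import *
c=cam('scene','s12')
im=c['image'][110:210,250:400];cv2.imwrite('pics/s12c.png',cv2.resize(im,None,fx=5,fy=5,interpolation=2))
```

```text
(no output)
```

View pics/s12c.png

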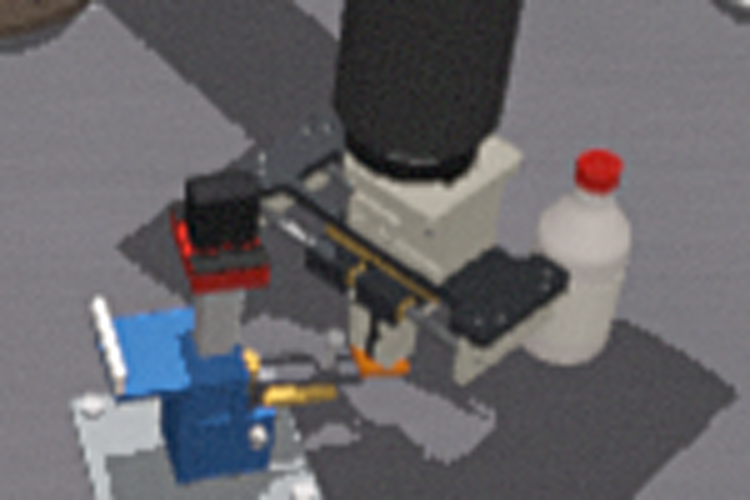

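```bash
python3 -m creep '[{"gripper":0,"x":0,"y":0,"z":0.0005,"roll":0},{"gripper":0,"x":0,"y":0,"z":0.0005,"roll":0},{"gripper":0,"x":0,"y":0,"z":0.0005,"roll":0},{"gripper":0,"x":0,"y":0,"z":0.0005,"roll":0},{"gripper":0,"x":0,"y":0,"z":0.0005,"roll":0},{"gripper":0,"x":0,"y":0,"z":0.0005,"roll":0},{"gripper":0,"x":0,"y":0,"z":0.0005,"roll":0},{"gripper":0,"x":0,"y":0,"z":0.0005,"roll":0}]' 10
```

```text
time_s: 26.35
ee_pos: [0.5309, 0.2485, 0.091]
ee_rot: [3.142, 0.0, -0.866]
ft_force: [-0.6, 1.2, 2.0]
grip_width: 0.0005
```

```bash
python3 -m creep '[{"gripper":0,"x":0,"y":0,"z":0.0005,"roll":0},{"gripper":0,"x":0,"y":0,"z":0.0005,"roll":0},{"gripper":0,"x":0,"y":0,"z":0.0005,"roll":0},{"gripper":0,"x":0,"y":0,"z":0.0005,"roll":0},{"gripper":0,"x":0,"y":0,"z":0.0005,"roll":0},{"gripper":0,"x":0,"y":0,"z":0.0005,"roll":0},{"gripper":0,"x":0,"y":0,"z":0.0005,"roll":0},{"gripper":0,"x":0,"y":0,"z":0.0005,"roll":0}]' 10
```

```text
time_s: 27.15
ee_pos: [0.531, 0.2489, 0.0876]
ee_rot: [-3.141, 0.0, -0.866]
ft_force: [-3.4, 3.3, 8.5]
grip_width: 0.0004
```

```bash
python3 -m creep '[{"gripper":0,"x":0,"y":0,"z":0.0005,"roll":0},{"gripper":0,"x":0,"y":0,"z":0.0005,"roll":0},{"gripper":0,"x":0,"y":0,"z":0.0005,"roll":0},{"gripper":0,"x":0,"y":0,"z":0.0005,"roll":0},{"gripper":0,"x":0,"y":0,"z":0,"roll":0},{"gripper":0,"x":0,"y":0,"z":0,"roll":0},{"gripper":0,"x":0,"y":0,"z":0,"roll":0},{"gripper":0,"x":0,"y":0,"z":0,"roll":0}]' 10
```

```text
time_s: 27.95
ee_pos: [0.531, 0.2495, 0.0858]
ee_rot: [-3.14, 0.001, -0.866]
ft_force: [-4.2, 5.0, 6.5]
grip_width: 0.0007
```

Run:
```python
from h import *
c=cam('scene','s13')
im=c['image'][110:210,250:400];cv2.imwrite('pics/s13c.png',cv2.resize(im,None,fx=5,fy=5,interpolation=2))
```

```text
(no output)
```

View pics/s13c.png

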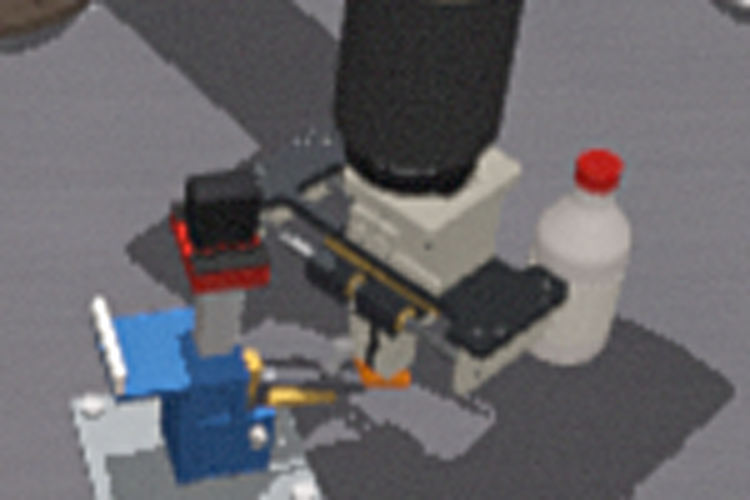

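```bash
python3 -m creep '[{"gripper":0,"x":-0.0003,"y":-0.0001,"z":0.0005,"roll":0},{"gripper":0,"x":-0.0003,"y":-0.0001,"z":0.0005,"roll":0},{"gripper":0,"x":-0.0003,"y":-0.0001,"z":0.0005,"roll":0},{"gripper":0,"x":-0.0003,"y":-0.0001,"z":0.0005,"roll":0},{"gripper":0,"x":0,"y":0,"z":0,"roll":0},{"gripper":0,"x":0,"y":0,"z":0,"roll":0},{"gripper":0,"x":0,"y":0,"z":0,"roll":0},{"gripper":0,"x":0,"y":0,"z":0,"roll":0}]' 10
python3 - <<'E'
from h import *
c=cam('scene','s14')
im=c['image'][110:210,250:400];cv2.imwrite('pics/s14c.png',cv2.resize(im,None,fx=5,fy=5,interpolation=2))
a=cv2.imread('pics/s13.png').astype(int)[110:210,275:310];b=c['image'].astype(int)[110:210,275:310]
for i in(a,b):
  m=(i[...,2]>110)&(i[...,1]<40)&(i[...,0]<40);print(np.nonzero(m)[0].mean()+110,m.sum())
E
```

```text
time_s: 28.8
ee_pos: [0.5308, 0.2503, 0.0836]
ee_rot: [-3.14, 0.0, -0.866]
ft_force: [-1.7, 2.8, 5.8]
grip_width: 0.0006
163.8913043478261 46
163.375 48
```

```bash
python3 -m creep '[{"gripper":0,"x":-0.0003,"y":-0.0001,"z":0.0005,"roll":0},{"gripper":0,"x":-0.0003,"y":-0.0001,"z":0.0005,"roll":0},{"gripper":0,"x":-0.0003,"y":-0.0001,"z":0.0005,"roll":0},{"gripper":0,"x":0,"y":0,"z":0,"roll":0},{"gripper":0,"x":0,"y":0,"z":0,"roll":0},{"gripper":0,"x":0,"y":0,"z":0,"roll":0},{"gripper":0,"x":0,"y":0,"z":0,"roll":0},{"gripper":0,"x":0,"y":0,"z":0,"roll":0}]' 10
cat > red.py <<'E'
from h import *
import sys
c=cam('scene',sys.argv[1])
im=c['image'][110:210,250:400];cv2.imwrite('pics/'+sys.argv[1]+'c.png',cv2.resize(im,None,fx=5,fy=5,interpolation=2))
i=c['image'].astype(int)[110:210,275:310]
m=(i[...,2]>110)&(i[...,1]<40)&(i[...,0]<40);print(np.nonzero(m)[0].mean()+110,m.sum())
E
python3 red.py s15
```

```text
time_s: 29.65
ee_pos: [0.5304, 0.2508, 0.0817]
ee_rot: [-3.141, -0.0, -0.866]
ft_force: [1.6, 3.2, 3.2]
grip_width: 0.0002
164.02173913043478 46
```

View pics/s15c.png

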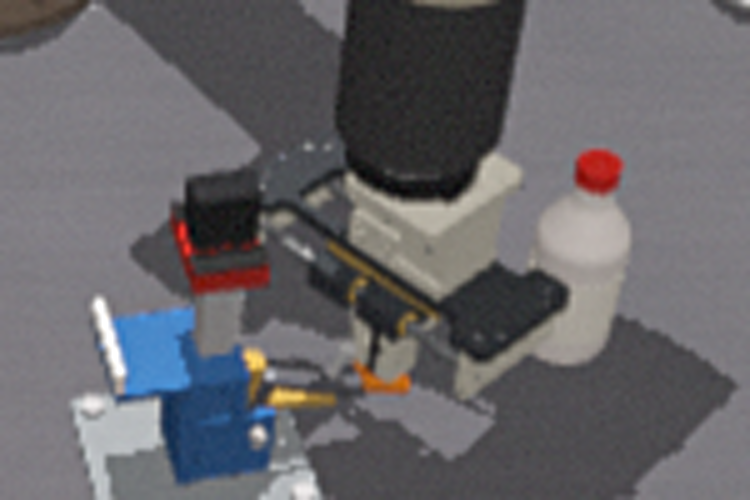

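```bash
python3 -m creep '[{"gripper":0,"x":-0.0003,"y":-0.0001,"z":0.0005,"roll":0},{"gripper":0,"x":-0.0003,"y":-0.0001,"z":0.0005,"roll":0},{"gripper":0,"x":-0.0003,"y":-0.0001,"z":0.0005,"roll":0},{"gripper":0,"x":0,"y":0,"z":0,"roll":0},{"gripper":0,"x":0,"y":0,"z":0,"roll":0},{"gripper":0,"x":0,"y":0,"z":0,"roll":0},{"gripper":0,"x":0,"y":0,"z":0,"roll":0},{"gripper":0,"x":0,"y":0,"z":0,"roll":0}]' 10
python3 red.py s16
```

```text
time_s: 30.5
ee_pos: [0.5297, 0.2512, 0.08]
ee_rot: [3.141, -0.0, -0.866]
ft_force: [1.7, 0.2, 3.9]
grip_width: 0.0001
170.8085106382979 47
```

```bash
python3 -m creep '[{"gripper":0,"x":0,"y":0,"z":0.0005,"roll":0},{"gripper":0,"x":0,"y":0,"z":0,"roll":0},{"gripper":0,"x":0,"y":0,"z":0,"roll":0},{"gripper":0,"x":0,"y":0,"z":0,"roll":0},{"gripper":0,"x":0,"y":0,"z":0,"roll":0},{"gripper":0,"x":0,"y":0,"z":0,"roll":0},{"gripper":0,"x":0,"y":0,"z":0,"roll":0},{"gripper":0,"x":0,"y":0,"z":0,"roll":0}]' 10
python3 red.py s17
python3 -m creep '[{"gripper":0,"x":0,"y":0,"z":0,"roll":0},{"gripper":0,"x":0,"y":0,"z":0,"roll":0},{"gripper":0,"x":0,"y":0,"z":0,"roll":0},{"gripper":0,"x":0,"y":0,"z":0,"roll":0},{"gripper":0,"x":0,"y":0,"z":0,"roll":0},{"gripper":0,"x":0,"y":0,"z":0,"roll":0},{"gripper":0,"x":0,"y":0,"z":0,"roll":0},{"gripper":0,"x":0,"y":0,"z":0,"roll":0}]' 10
python3 red.py s18
```

```text
time_s: 31.35
ee_pos: [0.5297, 0.2514, 0.0795]
ee_rot: [3.141, -0.0, -0.866]
ft_force: [1.5, -1.3, 4.7]
grip_width: 0.0008
179.6764705882353 34
time_s: 32.2
ee_pos: [0.5297, 0.2514, 0.0796]
ee_rot: [3.141, -0.0, -0.866]
ft_force: [1.4, -0.4, 5.6]
grip_width: 0.0002
181.5 32
```

View pics/s18c.png

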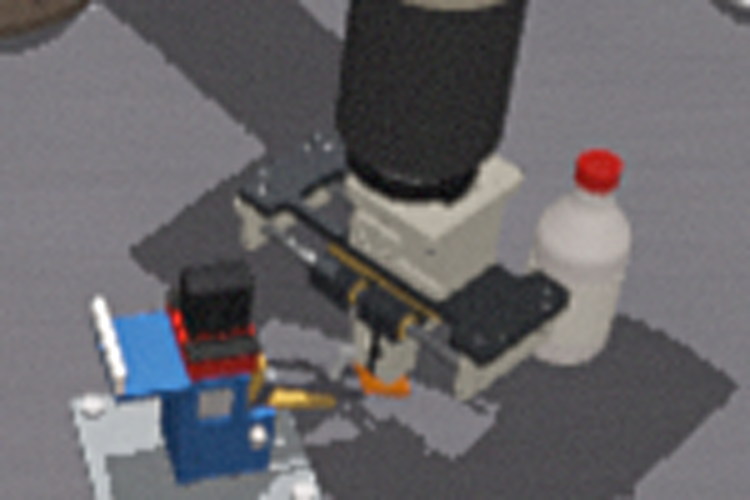

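```bash
python3 -m creep '[{"gripper":0,"x":0,"y":0,"z":0,"roll":0},{"gripper":0,"x":0,"y":0,"z":0,"roll":0},{"gripper":0,"x":0,"y":0,"z":0,"roll":0},{"gripper":0,"x":0,"y":0,"z":0,"roll":0},{"gripper":0,"x":0,"y":0,"z":0,"roll":0},{"gripper":0,"x":0,"y":0,"z":0,"roll":0},{"gripper":0,"x":0,"y":0,"z":0,"roll":0},{"gripper":0,"x":0,"y":0,"z":0,"roll":0}]' 10
python3 red.py s19
python3 -m creep '[{"gripper":0,"x":0,"y":0,"z":0,"roll":0},{"gripper":0,"x":0,"y":0,"z":0,"roll":0},{"gripper":0,"x":0,"y":0,"z":0,"roll":0},{"gripper":0,"x":0,"y":0,"z":0,"roll":0},{"gripper":0,"x":0,"y":0,"z":0,"roll":0},{"gripper":0,"x":0,"y":0,"z":0,"roll":0},{"gripper":0,"x":0,"y":0,"z":0,"roll":0},{"gripper":0,"x":0,"y":0,"z":0,"roll":0}]' 10
python3 - <<'E'
from h import *
c=cam('scene','s20')
for z in (.143,.1535,.1655):print(z,proj(c,[.5478,.144,z]))
print([(x['point'],x['p']) for x in r.landmark_of('scene','rail_grip')[:1]])
i=c['image'].astype(int)[110:210,275:310]
m=(i[...,2]>110)&(i[...,1]<40)&(i[...,0]<40);print(np.nonzero(m)[0].mean()+110,m.sum())
E
```

```text
time_s: 33.05
ee_pos: [0.5297, 0.2514, 0.0796]
ee_rot: [3.141, -0.0, -0.866]
ft_force: [0.6, -1.6, 4.3]
grip_width: 0.0009
181.2258064516129 31
time_s: 33.9
ee_pos: [0.5297, 0.2514, 0.0796]
ee_rot: [3.141, -0.0, -0.866]
ft_force: [1.8, -0.8, 5.1]
grip_width: 0.0011
0.143 [292.78914638 169.04962439]
0.1535 [292.97318195 166.45992506]
0.1655 [293.18622572 163.46203001]
[([294.5, 168.5], 0.94)]
181.61290322580646 31
```

```bash
python3 -m creep '[{"gripper":0,"x":0,"y":0,"z":-0.002,"roll":0},{"gripper":0,"x":0,"y":0,"z":-0.004,"roll":0},{"gripper":0,"x":0,"y":0,"z":-0.005,"roll":0},{"gripper":0,"x":0,"y":0,"z":-0.006,"roll":0},{"gripper":0,"x":0,"y":0,"z":-0.01,"roll":0},{"gripper":0,"x":0,"y":0,"z":-0.015,"roll":0},{"gripper":0,"x":0,"y":0,"z":-0.025,"roll":0},{"gripper":0,"x":0,"y":0,"z":-0.03,"roll":0}]' 10
python3 -m creep '[{"gripper":0,"x":0,"y":0,"z":-0.03,"roll":0},{"gripper":0,"x":0,"y":0,"z":-0.03,"roll":0},{"gripper":0,"x":0,"y":0,"z":-0.03,"roll":0},{"gripper":0,"x":0,"y":0,"z":-0.02,"roll":0},{"gripper":0,"x":0,"y":0,"z":-0.01,"roll":0},{"gripper":0,"x":0,"y":0,"z":0,"roll":0},{"gripper":0,"x":0,"y":0,"z":0,"roll":0},{"gripper":0,"x":0,"y":0,"z":0,"roll":0}]' 10
python3 - <<'E'
from h import *
c=cam('scene','s21');t=cam('top','t21')
im=c['image'][100:280,80:400];cv2.imwrite('pics/s21c.png',cv2.resize(im,None,fx=2.5,fy=2.5,interpolation=2))
print([(x['point'],x['p'],proj(c,[.5295,.2445,.087])) for x in r.landmark_of('scene','pawl_tab')[:1]],[(x['point'],x['p']) for x in r.landmark_of('scene','rail_grip')[:1]])
E
```

```text
time_s: 34.8
ee_pos: [0.5291, 0.2511, 0.1771]
ee_rot: [3.14, 0.0, -0.866]
ft_force: [0.4, -0.3, 0.5]
grip_width: 0.0002
time_s: 35.6
ee_pos: [0.5292, 0.2511, 0.295]
ee_rot: [3.139, 0.0, -0.866]
ft_force: [0.5, -1.0, -0.4]
grip_width: 0.0003
[([326.9, 178.5], 0.53, array([324.45790583, 177.27676091]))] [([292.7, 169.7], 0.8)]
```

View pics/s21c.png

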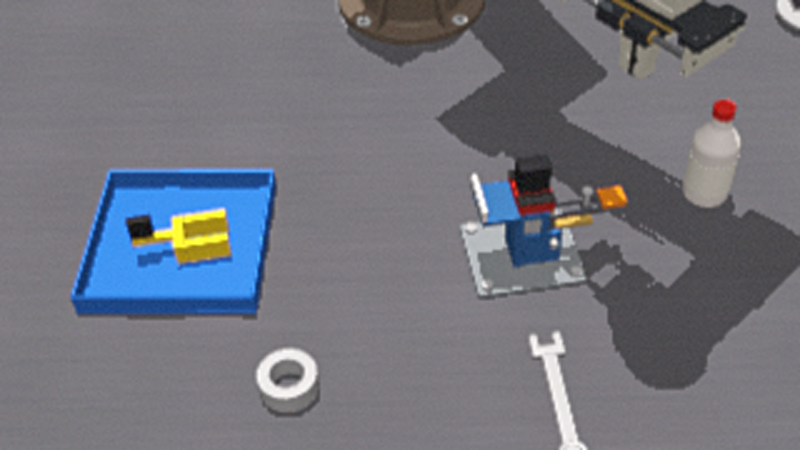

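The picture shows the rest down on the deck at (532,185), the tab back up at (612,196), the prop in the tray at (180,235), and the bottle, ring and wrench where they were.

```bash
python3 -c "
from workcell import r
print(r.job_done())"
```

```text
the job is handed in; nothing more can be done
None
```

The job is done and handed in at about 36 s on the robot's clock; no verdict was reported.

- **Rest raised:** I lifted it by the black grip three clicks, to the 0.0705 m hold, and let go. It hung there on its pawl.
- **Prop moved:** I lifted it 27 mm, drew it out over the white lip and set it down in the blue tray. The force readings stayed at about 2 N or below.
- **Tab pressed:** The highest reading was about 10 N in total. I read the force only at the end of each move, so brief peaks in between would not show. I held the tab until the rest reached the deck, about 3.5 s, and kept it pressed about 1.5 s more to confirm before releasing.

**Last checks:** The final picture shows the rest on the deck, the tab back up to within 3 pixels of its expected spot, and the prop flat in the tray. It also shows the bottle, wrench and ring apparently untouched, and the arm clear of everything.

**Disagreements:**
- The cameras differed by 3 to 5 mm on where the tab was. I followed mainly the wrist camera, and the fingers landed on the tab.
- The network also mislocated the tray once, when the arm blocked the top camera. I ignored that reading.

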